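# Find the loaded sample canister and clamp it on the shaker

### The arm

A 7-joint arm with a two-finger parallel gripper is mounted at the origin on the work surface. World frame = base frame: x ahead of the robot, y to its left, z up, the work surface at z = 0. Lengths are in m, angles in rad, forces in N, time in s.
With the tool pointing down it reaches from about 0.4 to 0.85 m from the base axis. Payload 10.4 kg.
Tool frame: the origin (TCP) lies on the centre line of the jaws, within the pads' length; the fingertips stand 11 mm ahead of it and the grasp point (between the pads) lies 8 mm behind it (manip.finger_overhang is the distance from the TCP to the fingertips, in m); z points along the fingers, y is the line along which they close (so a half turn about z gives the same grasp; the last joint's range is limited). The gripper opens to 85 mm and grips with 20 to 120 N. Pads are 22 mm wide; open, the fingers measure 114 mm over their backs; the gripper's body (76 mm by 85 mm) begins 54 mm behind the grasp point. The pads swing forward as they close: fully open they stand 13 mm farther back than shut.
Start: joints at [1.233, 0.332, -0.065, 1.46, 0.022, 1.35, -0.088], TCP at [0.194, -0.594, 0.242] pointing down, gripper open.
Joint ranges: [-2.6, 2.6], [-0.5, 2.12], [-1.47, 1.34], [0.16, 2.42], [-1.27, 4.41], [0.06, 2.06], [-2.6, 2.6]. Speed limits (rad/s): [2.22, 2.22, 2.79, 2.79, 3.14, 3.14, 3.14].

### API

Orientations are given as a unit quaternion [x, y, z, w].
In Python, from workcell import manip, imaging, workorder gives the robot as it stands.
- The arm moves only by the tool jog_arm, never from a script. Its argument "deltas" is a list of rows, each an object with "gripper": the opening, from 0 (shut) to 1 (fully open); "offset": the shift along the tool's x, y, z in m, a list of three; "rotation": the turn, a rotation vector about the tool's x, y, z in degrees, a list of three. In form: [{"gripper": gripper, "offset": [tx, ty, tz], "rotation": [ax, ay, az]}, ...]. A call has 1 to 20 rows; each row shifts and turns the commanded pose from where the row before left it, along the tool's axes as they then stand; what a row does not reach is not made up. A row lasts 1/10 s, in which the tool goes at most 50 mm and 8.59 degrees, less where a joint would pass 70% of its speed; a pose out of reach is approached as far as the arm can. A call with a gripper value outside its range is refused whole. The fingers move at their own pace and stop on an object; "newtons" is the grip in N (left out, the last holds). Time passes only in rows, so rows that do not move let the fingers close. It gives the time, the measured TCP pose, the force, the opening and the grip force at its end, in the units of the state.
- manip.get_obs(): the state, without advancing time (a new reading comes with each control period).
- imaging.camera(name): name is "scene" or "top" or "wrist"; returns the picture (400x640x3 uint8, blue, green, red); there is no depth.
- imaging.camera_model(name): a dict with "camera_matrix" (3x3 intrinsics, pixels), "k1" (the pictures are not rectified: a ray, as slopes to the right and down, at radius r is drawn at 1 + k1 r^2 times it, then the intrinsics apply), "world_to_cam" (4x4, takes a point from world to camera coordinates); the wrist camera has in their place "hand_eye" (4x4, takes a point from camera to tool coordinates, whose origin is the TCP and whose axes are the flange's). Camera axes: x right, y up, looking along -z (the intrinsics and any distortion apply to the point x, -y, -z); pixel columns grow to the right and rows downward; lengths in m; the calibration is good to about 2 mm. A picture is of the moment at which its call begins: read the wrist's pose just before it. camera_model takes no time and is no camera call.
- workorder.hand_in(): hands the job in; it is judged then, once.
The state is a dict: "clock": time; "joint_pos": joint angles; "joint_velocities": joint speeds; "tau": joint torques, N m; "position": TCP position; "ee_rot": TCP orientation; "ft_force": force on the tool from outside, world axes, zero at the start; "torque": the same for the moment, N m; "grip_width": opening from 0.0 (shut) to 1.0 (fully open); "grasp_force": force on a finger pad.
Only numpy, scipy, OpenCV 4.12 (cv2) and the standard library are available. Lean on these libraries where they do the work, as an engineer would, in place of code of your own. Each camera call takes 0.05 s, during which the arm holds its last target. There are 200 camera calls.

### The job

One of the four identical closed steel canisters on the bench still holds its sample: find it by lifting them by their lid knobs, leaving the empty ones upright where they stood. Stand the loaded one gently and upright on the shaker's platform, between the two clamp bars, and push the sliding bar up until the canister is held snugly between both bars. Make sure that the shaker's mains toggle is on, leaning towards the platform, and do not knock or shift the bottles, the mortar and the flask.

Things in the scene. Friction and masses are not known exactly. Their poses are not given: they have to be found in the camera images.
- tin_1_mid (a point): closed steel canister 1, round: 84 mm diameter, lid top at 78 mm height, on it a black knob (18 mm stem, then a 30 mm head from 86 to 110 mm height). The lid is fixed on. Empty it weighs about 0.2 kg, the loaded one 0.57 to 0.83 kg; which one is loaded changes and cannot be seen. Point on its axis, half-way up, 55 mm above the underside; z along the axis
- tin_2_mid (a point): closed steel canister 2, round: 84 mm diameter, lid top at 78 mm height, on it a black knob (18 mm stem, then a 30 mm head from 86 to 110 mm height). The lid is fixed on. Empty it weighs about 0.2 kg, the loaded one 0.57 to 0.83 kg; which one is loaded changes and cannot be seen. Point on its axis, half-way up, 55 mm above the underside; z along the axis
- tin_3_mid (a point): closed steel canister 3, round: 84 mm diameter, lid top at 78 mm height, on it a black knob (18 mm stem, then a 30 mm head from 86 to 110 mm height). The lid is fixed on. Empty it weighs about 0.2 kg, the loaded one 0.57 to 0.83 kg; which one is loaded changes and cannot be seen. Point on its axis, half-way up, 55 mm above the underside; z along the axis
- tin_4_mid (a point): closed steel canister 4, round: 84 mm diameter, lid top at 78 mm height, on it a black knob (18 mm stem, then a 30 mm head from 86 to 110 mm height). The lid is fixed on. Empty it weighs about 0.2 kg, the loaded one 0.57 to 0.83 kg; which one is loaded changes and cannot be seen. Point on its axis, half-way up, 55 mm above the underside; z along the axis
- tin_1: the same canister 1; origin at the centre of its underside
- tin_2: the same canister 2; origin at the centre of its underside
- tin_3: the same canister 3; origin at the centre of its underside
- tin_4: the same canister 4; origin at the centre of its underside
- shaker: white orbital shaker, fixed to the bench, not moving; origin on the bench under the centre of its platform, x from the low control deck (towards the robot) to the back, y to the left, z up. Housing 226 (x) by 208 mm (y); control deck in front of it, from x = -195 to -110 mm, flat top 52 mm above the bench, with a bat toggle at its right and a 14 mm high round knob (not needed) at its left
- platform: the shaker's platform: a mat 200 (x) by 188 mm (y), top 96 mm above the bench; origin and axes as the shaker's. Two black clamp bars, 16 mm thick, 190 mm long, lie across it along y, their axes 35 mm above the mat, carried at y = +-100 mm by end blocks (tops 147 mm above the bench): one fixed at the back (axis at x = 85 mm), one sliding at the front
- stop (a point): middle of the fixed bar's face that looks at the sliding bar (shaker x = 77 mm, y = 0, 131 mm above the bench); axes as the shaker's
- jaw (a point): middle of the sliding bar's face that looks at the fixed bar, 131 mm above the bench; the bar's axis lies 8 mm in front of it (at smaller x); axes as the shaker's
- clamp_bar (a joint): slide of the front clamp bar, in m: 0 = open (face at shaker x = -77 mm, 154 mm from the fixed bar's face), growing towards the fixed bar, up to 0.08; starts between 0 and 0.03. About 2 N slides it, pushed anywhere along its length; it stays where it is left
- power_toggle (a joint): the mains toggle on the control deck, in rad: 0 = off, leaning towards the robot; 0.84 = on, leaning towards the platform; its pivot is at shaker x = -155, y = -55 mm, 57 mm above the bench. It snaps to the nearer end when let go; about 1 N at its tip flips it. There is no lamp. It may start on or off
- toggle_tip (a point): tip of the steel bat of that toggle (8 mm thick, its tip 31 mm from the pivot, about 85 mm above the bench in either position)
- wash_1: yellow plastic wash bottle, loose, not needed: 62 mm diameter to 115 mm height, white cap of 38 mm diameter to 148 mm, thin bent spout to 181 mm that reaches 33 mm from the axis towards its -x. Origin at the centre of its underside
- wash_2: a second wash bottle like it
- reagent_bottle: amber glass bottle, loose, not needed: 72 mm diameter to 105 mm height, shoulder, black cap of 38 mm diameter to 170 mm. Origin at the centre of its underside
- mortar: white porcelain mortar with its pestle, loose, not needed: 86 mm diameter, 60 mm high, the pestle leaning out to 104 mm height and 52 mm from the axis. Origin at the centre of its underside
- flask: stoppered glass conical flask, loose, not needed: 82 mm diameter at its foot, narrow neck, 150 mm high. Origin at the centre of its underside
There are look-alikes about, which are no part of the job. What is shaped like the tin_3 but green or purple is not meant.

How it is judged:
At the end, for the whole second after the job is handed in: The loaded canister stands upright (within 0.08 rad) and at rest with its weight on the shaker's platform, with no more than 6 mm of play to the fixed bar and to the sliding bar; the three empty canisters stand upright within 40 mm of where they started; the mains toggle is on (above 0.65 rad) (((contact force between tin_1 and platform above 3.7 N and x of tin_1_mid in the frame of stop above -0.048 m and x of tin_1_mid in the frame of jaw below 0.048 m and angle between each of tin_1_mid, tin_2_mid, tin_3_mid, tin_4_mid's own z axis and vertical below 0.08 rad and linear speed of tin_1 below 0.02 m/s and distance of each of tin_2_mid, tin_3_mid, tin_4_mid from where it was at the start of the episode below 0.04 m) or (contact force between tin_2 and platform above 3.7 N and x of tin_2_mid in the frame of stop above -0.048 m and x of tin_2_mid in the frame of jaw below 0.048 m and angle between each of tin_2_mid, tin_1_mid, tin_3_mid, tin_4_mid's own z axis and vertical below 0.08 rad and linear speed of tin_2 below 0.02 m/s and distance of each of tin_1_mid, tin_3_mid, tin_4_mid from where it was at the start of the episode below 0.04 m) or (contact force between tin_3 and platform above 3.7 N and x of tin_3_mid in the frame of stop above -0.048 m and x of tin_3_mid in the frame of jaw below 0.048 m and angle between each of tin_3_mid, tin_1_mid, tin_2_mid, tin_4_mid's own z axis and vertical below 0.08 rad and linear speed of tin_3 below 0.02 m/s and distance of each of tin_1_mid, tin_2_mid, tin_4_mid from where it was at the start of the episode below 0.04 m) or (contact force between tin_4 and platform above 3.7 N and x of tin_4_mid in the frame of stop above -0.048 m and x of tin_4_mid in the frame of jaw below 0.048 m and angle between each of tin_4_mid, tin_1_mid, tin_2_mid, tin_3_mid's own z axis and vertical below 0.08 rad and linear speed of tin_4 below 0.02 m/s and distance of each of tin_1_mid, tin_2_mid, tin_3_mid from where it was at the start of the episode below 0.04 m)) and value of joint power_toggle above 0.65 rad); the robot touches nothing.
It fails at once if a canister is dropped: it falls faster than 0.5 m/s while the fingers do not touch it ((linear speed of tin_1 above 0.5 m/s and contact force between tin_1 and the fingers below 0.1 N) or (linear speed of tin_2 above 0.5 m/s and contact force between tin_2 and the fingers below 0.1 N) or (linear speed of tin_3 above 0.5 m/s and contact force between tin_3 and the fingers below 0.1 N) or (linear speed of tin_4 above 0.5 m/s and contact force between tin_4 and the fingers below 0.1 N)).
It fails at once if a canister is tipped by more than 0.6 rad (angle between any of tin_1_mid, tin_2_mid, tin_3_mid, tin_4_mid's own z axis and vertical above 0.6 rad).
It fails at once if a bottle, the mortar or the flask is tipped by more than 0.4 rad or moved by more than 40 mm (angle between any of wash_1, wash_2, reagent_bottle, mortar, flask's own z axis and vertical above 0.4 rad or distance of any of wash_1, wash_2, reagent_bottle, mortar, flask from where it was at the start of the episode above 0.04 m).
It also fails if it takes over 72 s, if anything falls off the work surface, if the arm or the gripper's body presses on something with over 40 N, if the wrist force passes 120 N, or if a joint passes its speed limit or range.

## Working session

There is one attempt and no reset: what is moved stays moved. The work goes in short steps, Python scripts to look and compute and a tool call to move; the robot and the scene stay as the last step left them, time stands still between calls to the robot, and variables do not carry over. Pictures are saved under pics/ and viewed, at most 10 in all, crops included, and the job is handed in when it is done.

Besides the shell and the picture viewer there is one more tool, called after "Request:" as name(argument=value, ...), one argument or row to a line, values as JSON. jog_arm: Moves the arm, as the interface text tells. Its arguments: {"type":"object","properties":{"deltas":{"type":"array","items":{"type":"object","properties":{"gripper":{"type":"number"},"offset":{"type":"array","items":{"type":"number"}},"rotation":{"type":"array","items":{"type":"number"}}}}},"newtons":{"type":"number"}},"required":["deltas"]}

```bash
mkdir -p pics; ls; python3 - <<'E'
from workcell import manip, imaging
import cv2, numpy as np
o=manip.get_obs(); print(o)
for n in ("scene","top"):
    im=imaging.camera(n); cv2.imwrite(f"pics/{n}0.png",im)
    print(n,imaging.camera_model(n))
print(imaging.camera_model("wrist"))
E
```

```text
pics
{'clock': 0.0, 'joint_pos': array([ 1.23338749,  0.33286383, -0.06469763,  1.4609612 ,  0.02162627,
        1.34990143, -0.08848128]), 'joint_velocities': array([ 0.00029225,  0.00124685,  0.00097474, -0.00132258,  0.00130146,
        0.00098099, -0.00030872]), 'tau': array([ 1.74144202e-05, -6.25442290e+01,  4.91496362e-02, -3.91606200e+01,
        1.61062792e-02,  9.77251417e-03,  1.61223193e-05]), 'position': array([ 0.19339309, -0.59393897,  0.24151146]), 'ee_rot': array([ 9.87633804e-01,  1.56776761e-01, -1.58933280e-04, -7.00948588e-04]), 'ft_force': array([ 0.00866269, -0.54121699, -0.83982108]), 'torque': array([ 0.03071967, -0.02281565, -0.01484664]), 'grasp_force': 0.0, 'grip_width': 1.0016126837698995}
scene {'camera_matrix': array([[379.16497392,   0.        , 312.156846  ],
       [  0.        , 379.16497392, 196.48693726],
       [  0.        ,   0.        ,   1.        ]]), 'k1': 0.012048699886662156, 'world_to_cam': array([[-0.73217349,  0.68105376, -0.00936764,  0.3612018 ],
       [-0.5580935 , -0.59198624,  0.58144986,  0.27413269],
       [ 0.3904531 ,  0.430
[... 514 characters left out ...]
3.97678643e-02,  9.91251440e-01,
        -8.18261113e-01],
       [ 0.00000000e+00,  0.00000000e+00,  0.00000000e+00,
         1.00000000e+00]])}
{'camera_matrix': array([[358.06613175,   0.        , 317.76124874],
       [  0.        , 358.06613175, 201.80493717],
       [  0.        ,   0.        ,   1.        ]]), 'k1': -0.08272617961349903, 'hand_eye': array([[-1.21460650e-04,  9.49334344e-01,  3.14267861e-01,
         8.20441462e-02],
       [ 9.99999982e-01,  1.60093533e-04, -9.71198326e-05,
        -8.29471000e-04],
       [-1.42511445e-04,  3.14267844e-01, -9.49334347e-01,
        -1.32114172e-01],
       [ 0.00000000e+00,  0.00000000e+00,  0.00000000e+00,
         1.00000000e+00]])}
```

View pics/scene0.png

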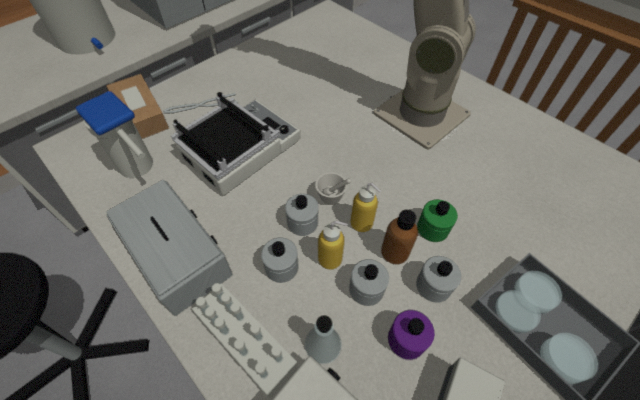

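View pics/top0.png

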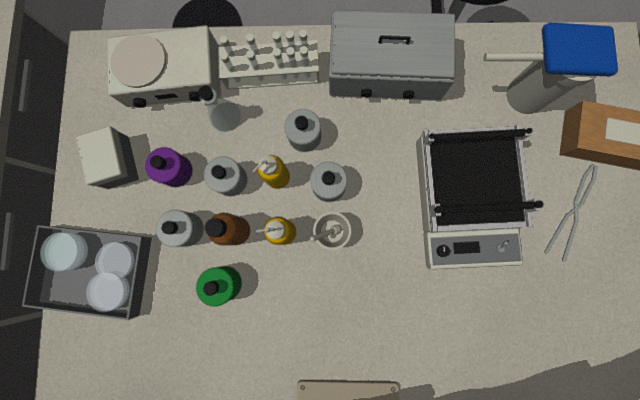

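```bash
cat > h.py <<'E'
from workcell import manip, imaging
import cv2, numpy as np
from scipy.spatial.transform import Rotation as R
def cam(n,obs=None):
    m=imaging.camera_model(n)
    if n=="wrist":
        o=obs or manip.get_obs(); T=np.eye(4); T[:3,:3]=R.from_quat(o["ee_rot"]).as_matrix(); T[:3,3]=o["position"]
        c2w=T@m["hand_eye"]
    else: c2w=np.linalg.inv(m["world_to_cam"])
    return m["camera_matrix"],m["k1"],c2w
def ray(c,uv):
    K,k,T=c; p=cv2.undistortPoints(np.array([[uv]],float),K,np.array([k,0,0,0.]))[0,0]
    d=T[:3,:3]@np.array([p[0],-p[1],-1]); return T[:3,3],d/np.linalg.norm(d)
def onz(c,uv,z):
    o,d=ray(c,uv); return (o+d*(z-o[2])/d[2])
def proj(c,P):
    K,k,T=c; q=np.linalg.inv(T)@np.append(P,1); x=np.array([q[0],-q[1]])/-q[2]; x=x*(1+k*(x@x)); return K[:2,:2]@x+K[:2,2]
def tri(r1,r2):
    (a,d),(b,e)=r1,r2; s=np.linalg.lstsq(np.c_[d,-e],b-a,rcond=None)[0]
    p,q=a+d*s[0],b+e*s[1]; return (p+q)/2,np.linalg.norm(p-q)
def blob(im,uv,w=12,th=45):
    u,v=map(int,uv); g=im[v-w:v+w+1,u-w:u+w+1].max(2); m=(g<th).astype(np.uint8)
    n,l,s,c=cv2.connectedComponentsWithStats(m); i=1+np.argmax(s[1:,4]); return c[i]+[u-w,v-w],s[i,4]
E
python3 - <<'E'
from h import *
t=cv2.imread("pics/top0.png"); s=cv2.imread("pics/scene0.png"); ct,cs=cam("top"),cam("scene")
for a,b in [((172,228),(445,267)),((219,172),(371,271)),((301,124),(281,245)),((328,178),(302,201))]:
    p,n=blob(t,a); q,m=blob(s,b); P,e=tri(ray(ct,p),ray(cs,q)); print(p,n,q,m,P,e,onz(ct,p,.1))
c=np.vstack([cv2.resize(t[115:275,415:555],None,fx=4,fy=4,interpolation=2)[:600]])
d=cv2.resize(s[80:200,160:310],None,fx=4,fy=4,interpolation=2)
cv2.imwrite("pics/c1.png",cv2.resize(t[120:270,410:560],None,fx=4,fy=4,interpolation=2)); 
cv2.imwrite("pics/c2.png",d)
E
```

```text
[169.69655172 227.25517241] 145 [443.94011976 268.22754491] 167 [0.46073515 0.39175844 0.09900811] 0.0012471980780142976 [0.46030829 0.39183709 0.1       ]
[218.63768116 171.78985507] 138 [370.37162162 271.66216216] 148 [0.58441938 0.28741769 0.09933812] 0.0016337550592180432 [0.58376669 0.28784028 0.1       ]
[301.48905109 122.7080292 ] 137 [277.60869565 248.44927536] 138 [0.69598093 0.10429225 0.09862059] 0.0011689496164620106 [0.69509087 0.10459012 0.1       ]
[328.37692308 177.84615385] 130 [300.76521739 201.86086957] 115 [0.57054496 0.04371792 0.09757631] 0.001237410724152533 [0.56967919 0.04414475 0.1       ]
```

View pics/c1.png

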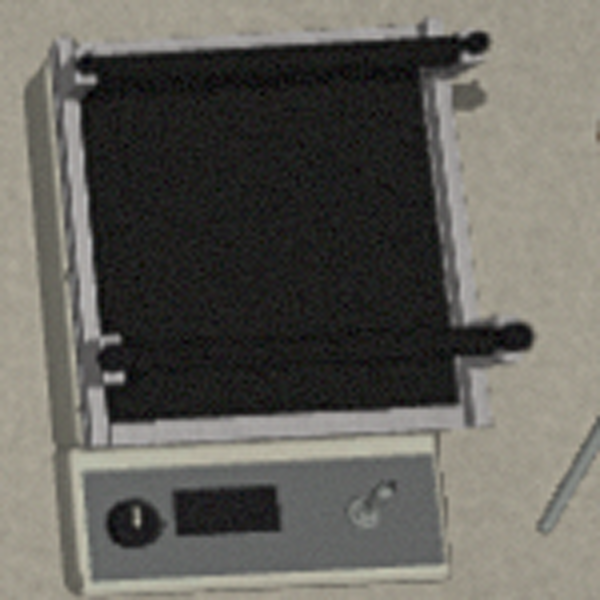

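```bash
python3 - <<'E'
from h import *
ct=cam("top"); f=lambda a,z:onz(ct,(a[0]/4+410-.4,a[1]/4+120-.4),z)[:2]
print("cam",ct[2][:3,3])
pt={"matFL":((110,422),.096),"matFR":((458,403),.096),"fbL":((112,358),.131),"fbR":((480,340),.131),"bbL":((90,66),.131),"bbR":((450,48),.131),
"deckFL":((82,592),.052),"deckFR":((447,577),.052),"deckBR":((436,437),.052),"tip":((388,488),.085),"piv":((366,510),.057)}
P={k:f(*v) for k,v in pt.items()}
for k in P: print(k,P[k].round(4))
for a,b in (("matFR","matFL"),("fbR","fbL"),("bbR","bbL"),("deckFR","deckFL")):
    d=P[b]-P[a]; print(a,np.arctan2(-d[0],d[1]),np.linalg.norm(d))
th=np.mean([np.arctan2(-(P[b]-P[a])[0],(P[b]-P[a])[1]) for a,b in (("matFR","matFL"),("fbR","fbL"),("bbR","bbL"),("deckFR","deckFL"))])
X=np.array([np.cos(th),np.sin(th)]);Y=np.array([-X[1],X[0]])
m=(P["matFL"]+P["matFR"])/2; o=m+.1*X; print("th",th,"origin",o)
for k in P: print(k,((P[k]-o)@X).round(4),((P[k]-o)@Y).round(4))
E
```

```text
cam [0.42630333 0.0338019  0.88096427]
matFL [ 0.4675 -0.1888]
matFR [ 0.478  -0.3735]
fbL [ 0.4985 -0.181 ]
fbR [ 0.508  -0.3686]
bbL [ 0.6533 -0.1751]
bbR [ 0.6624 -0.3635]
deckFL [ 0.375  -0.1826]
deckFR [ 0.3842 -0.3843]
deckBR [ 0.4618 -0.3829]
tip [ 0.433  -0.3391]
piv [ 0.421  -0.3394]
matFR 0.05709709592503258 0.1850562882861731
fbR 0.05070731747668922 0.1878354563885311
bbR 0.048583894691893954 0.18867132897152283
deckFR 0.04565582744856431 0.20192950400693696
th 0.050511033885545016 origin [ 0.57262055 -0.27610198]
matFL -0.1006 0.0925
matFR -0.0994 -0.0925
fbL -0.0692 0.0987
fbR -0.0692 -0.0891
bbL 0.0856 0.0968
bbR 0.0853 -0.0918
deckFL -0.1926 0.1034
deckFR -0.1936 -0.0986
deckBR -0.1161 -0.1011
tip -0.1426 -0.0559
piv -0.1546 -0.0556
```

```bash
python3 - <<'E'
from h import *
ct,cs=cam("top"),cam("scene")
for n,a,b in [("amber",(213,228),(406,217)),("washN",(273,231),(367,193)),("washF",(268,167),(331,231)),("flask",(205,93),(324,323))]:
    print(n,tri(ray(ct,a),ray(cs,b)))
print("mortar",onz(ct,(332,230),.06),"green",onz(ct,(211,288),.1),"purple",onz(ct,(159,162),.1))
for p in [(0.46,0.392),(0.584,.287),(.696,.104),(.5705,.0437)]:
    print(p)
E
```

```text
amber (array([0.4581596 , 0.27062795, 0.16673564]), np.float64(0.005599262606169963))
washN (array([0.45366935, 0.15550607, 0.13660924]), np.float64(0.004877684738027666))
washF (array([0.58869235, 0.16984201, 0.13292518]), np.float64(0.004600383028248313))
flask (array([0.74699404, 0.30862448, 0.14880466]), np.float64(0.0014188600831128294))
mortar [0.45756608 0.03621755 0.06      ] green [0.33120297 0.29429293 0.1       ] purple [0.60661489 0.4250923  0.1       ]
(0.46, 0.392)
(0.584, 0.287)
(0.696, 0.104)
(0.5705, 0.0437)
```

```bash
python3 - <<'E'
import cv2
t=cv2.imread("pics/top0.png"); cv2.imwrite("pics/c3.png",cv2.resize(t[80:280,150:360],None,fx=3.0,fy=3.0,interpolation=2)[:600])
E
```

```text
(no output)
```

View pics/c3.png

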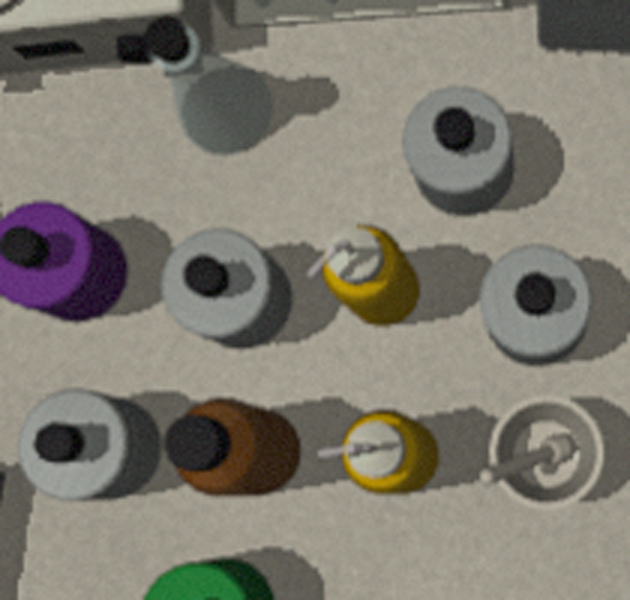

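```bash
cat >> h.py <<'E'
def go(x,y,z,az=None):
    o=manip.get_obs(); r=R.from_quat(o["ee_rot"]); M=r.as_matrix()
    w=np.array([x,y,z])-o["position"]; print("t",o["clock"].round(2) if hasattr(o["clock"],"round") else o["clock"],"off",(M.T@w).round(4),"az",np.arctan2(M[1,0],M[0,0]).round(4),"tilt",M[:,2].round(4),"F",o["ft_force"].round(2))
    if az is not None: # downward tool with x at az; rotvec in tool deg
        T=np.c_[[np.cos(az),np.sin(az),0],[np.sin(az),-np.cos(az),0],[0,0,-1]]
        print("rot",np.degrees((r.inv()*R.from_matrix(T)).as_rotvec()).round(2))
E
python3 - <<'E'
from h import *
ct,cs=cam("top"),cam("scene")
print("box front base",[onz(ct,p,0).round(3) for p in ((331,97),(455,97))])
print("boxtop front L/R",tri(ray(ct,(331,68)),ray(cs,(227,265))), tri(ray(ct,(331,68)),ray(cs,(160,292))))
print(onz(ct,(331,68),.1),onz(cs,(160,292),.1))
go(.5705,.0437,.3,.3); go(.696,.104,.3)
E
```

```text
box front base [array([0.797, 0.039, 0.   ]), array([ 0.794, -0.272,  0.   ])]
boxtop front L/R (array([0.8126747 , 0.04848608, 0.10248882]), np.float64(0.02656010460439795)) (array([0.90989505, 0.0095399 , 0.02410488]), np.float64(0.10315581460961616))
[0.82398383 0.0387146  0.1       ] [0.94495448 0.01281285 0.1       ]
t 0.1 off [ 0.556  -0.4897 -0.0578] az 0.3148 tilt [-4.0e-04  1.2e-03 -1.0e+00] F [ 0.01 -0.63 -0.04]
rot [-0.07  0.    0.85]
t 0.1 off [ 0.694  -0.5082 -0.0578] az 0.3148 tilt [-4.0e-04  1.2e-03 -1.0e+00] F [ 0.01 -0.63 -0.04]
```

Request:
jog_arm(
  deltas=[
    {"gripper":1,"offset":[0.01,-0.009,-0.03],"rotation":[0,0,0]},
    {"gripper":1,"offset":[0.02,-0.018,-0.028],"rotation":[0,0,0]},
    {"gripper":1,"offset":[0.035,-0.031,0],"rotation":[0,0,0]},
    {"gripper":1,"offset":[0.035,-0.031,0],"rotation":[0,0,0]},
    {"gripper":1,"offset":[0.035,-0.031,0],"rotation":[0,0,0]},
    {"gripper":1,"offset":[0.035,-0.031,0],"rotation":[0,0,0]},
    {"gripper":1,"offset":[0.035,-0.031,0],"rotation":[0,0,0]},
    {"gripper":1,"offset":[0.035,-0.031,0],"rotation":[0,0,0]},
    {"gripper":1,"offset":[0.035,-0.031,0],"rotation":[0,0,0]},
    {"gripper":1,"offset":[0.035,-0.031,0],"rotation":[0,0,0]},
    {"gripper":1,"offset":[0.035,-0.031,0],"rotation":[0,0,0]},
    {"gripper":1,"offset":[0.035,-0.031,0],"rotation":[0,0,0]},
    {"gripper":1,"offset":[0.035,-0.031,0],"rotation":[0,0,0]},
    {"gripper":1,"offset":[0.035,-0.031,0],"rotation":[0,0,0]},
    {"gripper":1,"offset":[0.035,-0.031,0],"rotation":[0,0,0]},
    {"gripper":1,"offset":[0.035,-0.031,0],"rotation":[0,0,0]},
    {"gripper":1,"offset":[0.022,-0.018,0],"rotation":[0,0,0]},
    {"gripper":1,"offset":[0,0,0],"rotation":[0,0,0]},
  ],
  newtons=40,
)

```text
clock: 1.9
position: [0.5612, 0.0336, 0.2995]
ee_rot: [0.987, 0.16, -0.0, -0.001]
ft_force: [-0.1, 0.7, 0.7]
grip_width: 0.999
grasp_force: 0.0
```

```bash
python3 - <<'E'
from h import *
o=manip.get_obs();im=imaging.camera("wrist");cv2.imwrite("pics/w1.png",im);c=cam("wrist",o)
for P in [(0.4607,.3918,.1),(.5844,.2874,.1),(.696,.1043,.1),(.5705,.0437,.1)]:
    p=proj(c,P);print(p)
    if 15<p[0]<620 and 15<p[1]<380:
        b,n=blob(im,p,30);print(b,n,onz(c,b,.1))
go(.5705,.0437,.094,.3)
E
```

```text
[-36.59021513 160.27684097]
[64.95782528 67.36127256]
[64.70801034 64.87769165] 1161 [0.58652744 0.28797444 0.1       ]
[290.25945168   1.36153006]
[312.17694985 161.68230718]
[317.7992126  157.66141732] 254 [0.57581736 0.03988746 0.1       ]
t 1.95 off [ 0.0134 -0.0086  0.2056] az 0.3185 tilt [-0.0013  0.0012 -1.    ] F [-0.25 -0.63 -1.21]
rot [-0.09  0.05  1.06]
```

View pics/w1.png

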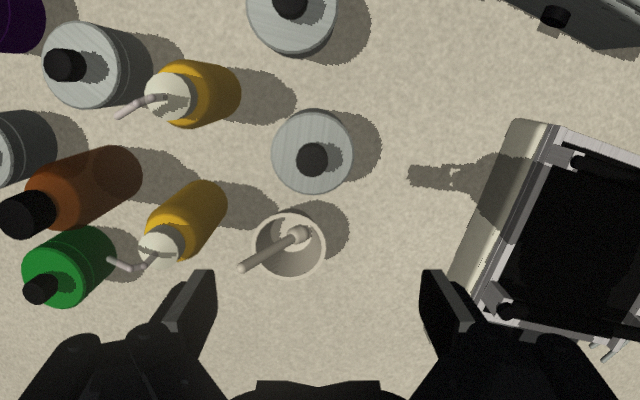

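Request:
jog_arm(
  deltas=[
    {"gripper":0.8,"offset":[0.0134,-0.0086,0.03],"rotation":[0,0,0.5]},
    {"gripper":0.8,"offset":[0,0,0.045],"rotation":[0,0,0]},
    {"gripper":0.8,"offset":[0,0,0.045],"rotation":[0,0,0]},
    {"gripper":0.8,"offset":[0,0,0.04],"rotation":[0,0,0]},
    {"gripper":0.8,"offset":[0,0,0.03],"rotation":[0,0,0]},
    {"gripper":0.8,"offset":[0,0,0.0156],"rotation":[0,0,0]},
    {"gripper":0.1,"offset":[0,0,0],"rotation":[0,0,0]},
    {"gripper":0.1,"offset":[0,0,0],"rotation":[0,0,0]},
    {"gripper":0.1,"offset":[0,0,0],"rotation":[0,0,0]},
    {"gripper":0.1,"offset":[0,0,0],"rotation":[0,0,0]},
    {"gripper":0.1,"offset":[0,0,0],"rotation":[0,0,0]},
    {"gripper":0.1,"offset":[0,0,0],"rotation":[0,0,0]},
  ],
)

```text
clock: 3.15
position: [0.5717, 0.0422, 0.0966]
ee_rot: [0.988, 0.153, 0.001, 0.0]
ft_force: [-2.6, 2.3, 5.9]
grip_width: 0.335
grasp_force: 40.6
```

Gripped (0.335 × 85 ≈ 28 mm). Lift 20 mm and weigh.

Request:
jog_arm(
  deltas=[
    {"gripper":0.1,"offset":[0,0,-0.01],"rotation":[0,0,0]},
    {"gripper":0.1,"offset":[0,0,-0.015],"rotation":[0,0,0]},
    {"gripper":0.1,"offset":[0,0,0],"rotation":[0,0,0]},
    {"gripper":0.1,"offset":[0,0,0],"rotation":[0,0,0]},
    {"gripper":0.1,"offset":[0,0,0],"rotation":[0,0,0]},
  ],
)

```text
clock: 3.65
position: [0.5703, 0.041, 0.1192]
ee_rot: [0.988, 0.152, -0.0, 0.0]
ft_force: [0.5, -0.2, -7.7]
grip_width: 0.334
grasp_force: 41.0
```

```bash
python3 - <<'E'
from h import *
go(.5705,.0437,.0966,.3)
E
```

```text
t 3.65 off [ 0.001  -0.0025  0.0226] az 0.3058 tilt [-8.e-04 -3.e-04 -1.e+00] F [ 0.51 -0.22 -7.71]
rot [0.01 0.05 0.33]
```

Request:
jog_arm(
  deltas=[
    {"gripper":0.1,"offset":[0,0,-0.015],"rotation":[0,0,1]},
    {"gripper":0.1,"offset":[0,0,-0.03],"rotation":[0,0,2.6]},
    {"gripper":0.1,"offset":[0,0,-0.035],"rotation":[0,0,3]},
    {"gripper":0.1,"offset":[0,0,-0.035],"rotation":[0,0,3]},
    {"gripper":0.1,"offset":[0,0,-0.025],"rotation":[0,0,3]},
    {"gripper":0.1,"offset":[0,0,-0.015],"rotation":[0,0,2]},
    {"gripper":0.1,"offset":[0,0,0],"rotation":[0,0,0]},
    {"gripper":0.1,"offset":[0,0,0],"rotation":[0,0,0]},
    {"gripper":0.1,"offset":[0,0,0],"rotation":[0,0,0]},
  ],
  newtons=60,
)

```text
clock: 4.55
position: [0.5699, 0.0411, 0.2729]
ee_rot: [1.0, 0.026, -0.001, 0.0]
ft_force: [0.6, -0.1, -7.3]
grip_width: 0.327
grasp_force: 60.8
```

```bash
python3 - <<'E'
from h import *
go(.6016,-.2746,.28,.0505)
E
```

```text
t 4.55 off [ 0.0152  0.3169 -0.0072] az 0.0521 tilt [-2.8e-03 -1.0e-04 -1.0e+00] F [ 0.58 -0.15 -7.35]
rot [-0.    0.16  0.09]
```

Request:
jog_arm(
  deltas=[
    {"gripper":0.1,"offset":[0.001,0.01,-0.002],"rotation":[0,0,0]},
    {"gripper":0.1,"offset":[0.001,0.022,-0.002],"rotation":[0,0,0]},
    {"gripper":0.1,"offset":[0.002,0.035,-0.003],"rotation":[0,0,0]},
    {"gripper":0.1,"offset":[0.002,0.04,0],"rotation":[0,0,0]},
    {"gripper":0.1,"offset":[0.002,0.04,0],"rotation":[0,0,0]},
    {"gripper":0.1,"offset":[0.002,0.04,0],"rotation":[0,0,0]},
    {"gripper":0.1,"offset":[0.002,0.04,0],"rotation":[0,0,0]},
    {"gripper":0.1,"offset":[0.002,0.035,0],"rotation":[0,0,0]},
    {"gripper":0.1,"offset":[0.001,0.025,0],"rotation":[0,0,0]},
    {"gripper":0.1,"offset":[0,0.018,0],"rotation":[0,0,0]},
    {"gripper":0.1,"offset":[0,0.012,0],"rotation":[0,0,0]},
    {"gripper":0.1,"offset":[0,0,0],"rotation":[0,0,0]},
    {"gripper":0.1,"offset":[0,0,0],"rotation":[0,0,0]},
    {"gripper":0.1,"offset":[0,0,0],"rotation":[0,0,0]},
  ],
)

```text
clock: 5.95
position: [0.6023, -0.2725, 0.282]
ee_rot: [1.0, 0.027, 0.0, -0.0]
ft_force: [-0.1, -0.1, -8.6]
grip_width: 0.33
grasp_force: 60.6
```

```bash
python3 - <<'E'
from h import *
go(.6016,-.2746,.28,.0505)
im=imaging.camera("top");w=imaging.camera("wrist");s=imaging.camera("scene")
a=cv2.resize(s[60:210,150:310],(400,375),interpolation=2); b=cv2.resize(w,(400,250))
a=np.vstack([a,np.zeros((225,400,3),np.uint8)]);c=cv2.resize(im[100:270,400:560],(376,400),interpolation=2)[:350]
b=np.vstack([b,cv2.copyMakeBorder(c,0,0,0,24,0)])
cv2.imwrite("pics/p1.png",np.hstack([a,b])); print(proj(cam("top"),(.6016,-.2746,.131)))
E
```

```text
t 5.95 off [-0.0008  0.002   0.002 ] az 0.0538 tilt [ 5.e-04  7.e-04 -1.e+00] F [-0.09 -0.14 -8.59]
rot [-0.04 -0.03  0.19]
[481.01718898 159.94368408]
```

View pics/p1.png

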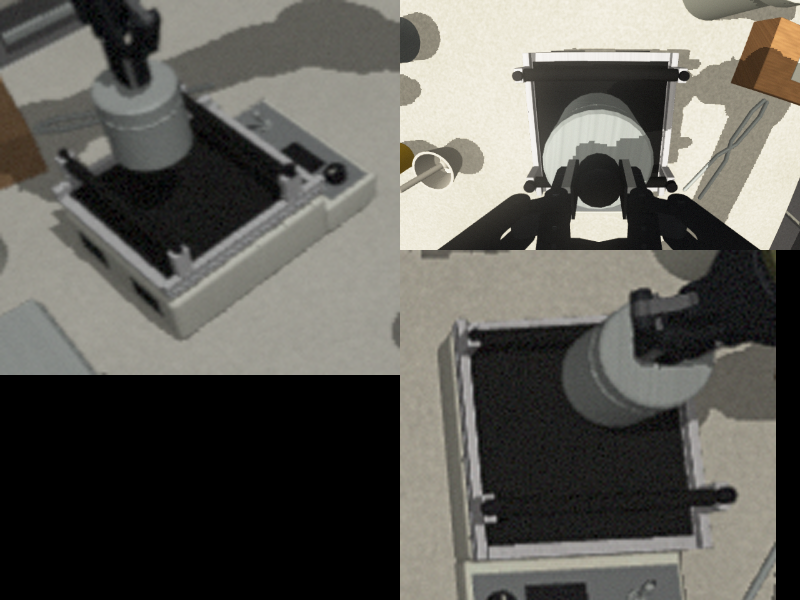

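```bash
python3 - <<'E'
from h import *
o=manip.get_obs(); c=cam("wrist",o); O=np.array([.5726,-.2761]);X=np.array([np.cos(.0505),np.sin(.0505)]);Y=np.array([-X[1],X[0]])
w=imaging.camera("wrist"); 
for u in (230,280,330,380,410):
    col=w[90:140,u].max(1); print(u,''.join('#' if x<30 else '+' if x<50 else '.' for x in col))
for uv in [(203,120),(435,120)]:
    p=onz(c,uv,.131)[:2]-O; print(p@X,p@Y)
p=o["position"][:2]-O; print("tcp",p@X,p@Y)
E
```

```text
230 ..................................................
280 ....................................+.++.......+++
330 ..................+............+.+.+++++++++++++++
380 ..........+.+.++++++++++++++++++++++++++++#++#++++
410 .........+++++++#++++++++++++++++++++###+#########
0.08508487831747248 0.09242176602237595
0.08549759529666166 -0.08949347088192021
tcp 0.029612724298770498 0.0012275568430976467
```

Request:
jog_arm(
  deltas=[
    {"gripper":0.1,"offset":[-0.001,0.001,0.015],"rotation":[0,0,0]},
    {"gripper":0.1,"offset":[0,0,0.025],"rotation":[0,0,0]},
    {"gripper":0.1,"offset":[0,0,0.02],"rotation":[0,0,0]},
    {"gripper":0.1,"offset":[0,0,0.012],"rotation":[0,0,0]},
    {"gripper":0.1,"offset":[0,0,0.006],"rotation":[0,0,0]},
    {"gripper":0.1,"offset":[0,0,0.003],"rotation":[0,0,0]},
    {"gripper":0.1,"offset":[0,0,0.002],"rotation":[0,0,0]},
    {"gripper":0.1,"offset":[0,0,0],"rotation":[0,0,0]},
    {"gripper":0.1,"offset":[0,0,0],"rotation":[0,0,0]},
    {"gripper":0.1,"offset":[0,0,0],"rotation":[0,0,0]},
  ],
)

```text
clock: 7.15
position: [0.6012, -0.2756, 0.1993]
ee_rot: [1.0, 0.026, 0.0, 0.0]
ft_force: [0.3, -0.0, -7.5]
grip_width: 0.329
grasp_force: 60.5
```

Request:
jog_arm(
  deltas=[
    {"gripper":0.1,"offset":[0,0,0.002],"rotation":[0,0,0]},
    {"gripper":0.1,"offset":[0,0,0.002],"rotation":[0,0,0]},
    {"gripper":0.1,"offset":[0,0,0.001],"rotation":[0,0,0]},
    {"gripper":0.1,"offset":[0,0,0.001],"rotation":[0,0,0]},
    {"gripper":0.1,"offset":[0,0,0],"rotation":[0,0,0]},
    {"gripper":0.1,"offset":[0,0,0],"rotation":[0,0,0]},
  ],
)

```text
clock: 7.75
position: [0.6011, -0.2755, 0.1931]
ee_rot: [1.0, 0.026, 0.0, 0.0]
ft_force: [-0.8, 1.0, -5.1]
grip_width: 0.329
grasp_force: 61.2
```

Touching. One more millimetre, then release.

Request:
jog_arm(
  deltas=[
    {"gripper":0.1,"offset":[0,0,0.0007],"rotation":[0,0,0]},
    {"gripper":0.1,"offset":[0,0,0.0005],"rotation":[0,0,0]},
    {"gripper":0.1,"offset":[0,0,0],"rotation":[0,0,0]},
    {"gripper":0.1,"offset":[0,0,0],"rotation":[0,0,0]},
  ],
)

```text
clock: 8.15
position: [0.6014, -0.2753, 0.1929]
ee_rot: [1.0, 0.026, 0.001, 0.0]
ft_force: [-2.7, 3.2, 4.8]
grip_width: 0.33
grasp_force: 62.1
```

Request:
jog_arm(
  deltas=[
    {"gripper":0.5,"offset":[0,0,0],"rotation":[0,0,0]},
    {"gripper":0.6,"offset":[0,0,0],"rotation":[0,0,0]},
    {"gripper":0.7,"offset":[0,0,0],"rotation":[0,0,0]},
    {"gripper":0.7,"offset":[0,0,0],"rotation":[0,0,0]},
    {"gripper":0.7,"offset":[0,0,-0.01],"rotation":[0,0,0]},
    {"gripper":0.7,"offset":[0,0,-0.025],"rotation":[0,0,0]},
    {"gripper":0.7,"offset":[0,0,-0.03],"rotation":[0,0,0]},
    {"gripper":0.7,"offset":[0,0,-0.025],"rotation":[0,0,0]},
    {"gripper":0,"offset":[-0.02,0.01,0],"rotation":[0,0,0]},
    {"gripper":0,"offset":[-0.03,0.014,0],"rotation":[0,0,0]},
    {"gripper":0,"offset":[-0.03,0.014,0],"rotation":[0,0,0]},
    {"gripper":0,"offset":[-0.03,0.014,0],"rotation":[0,0,0]},
    {"gripper":0,"offset":[-0.03,0.014,0],"rotation":[0,0,0]},
    {"gripper":0,"offset":[0,0,0],"rotation":[0,0,0]},
    {"gripper":0,"offset":[0,0,0],"rotation":[0,0,0]},
    {"gripper":0,"offset":[0,0,0],"rotation":[0,0,0]},
  ],
)

```text
clock: 9.75
position: [0.4655, -0.3478, 0.2821]
ee_rot: [1.0, 0.026, 0.0, 0.0]
ft_force: [0.6, 0.3, 0.2]
grip_width: 0.005
grasp_force: 0.0
```

```bash
python3 - <<'E'
from h import *
O=np.array([.5726,-.2761]);X=np.array([np.cos(.0505),np.sin(.0505)]);Y=np.array([-X[1],X[0]])
g=O-.11*X-.065*Y; go(*g,.134,.0505)
im=imaging.camera("top");w=imaging.camera("wrist");s=imaging.camera("scene")
a=cv2.resize(s[60:210,150:310],(400,375),interpolation=2); b=cv2.resize(w,(400,250))
a=np.vstack([a,np.zeros((225,400,3),np.uint8)]);c=cv2.resize(im[100:270,400:560],(376,400),interpolation=2)[:350]
b=np.vstack([b,cv2.copyMakeBorder(c,0,0,0,24,0)])
cv2.imwrite("pics/p2.png",np.hstack([a,b]))
E
```

```text
t 9.75 off [ 0.0005 -0.0012  0.1481] az 0.0527 tilt [ 0.001 -0.    -1.   ] F [0.58 0.3  0.16]
rot [ 0.01 -0.06  0.12]
```

View pics/p2.png

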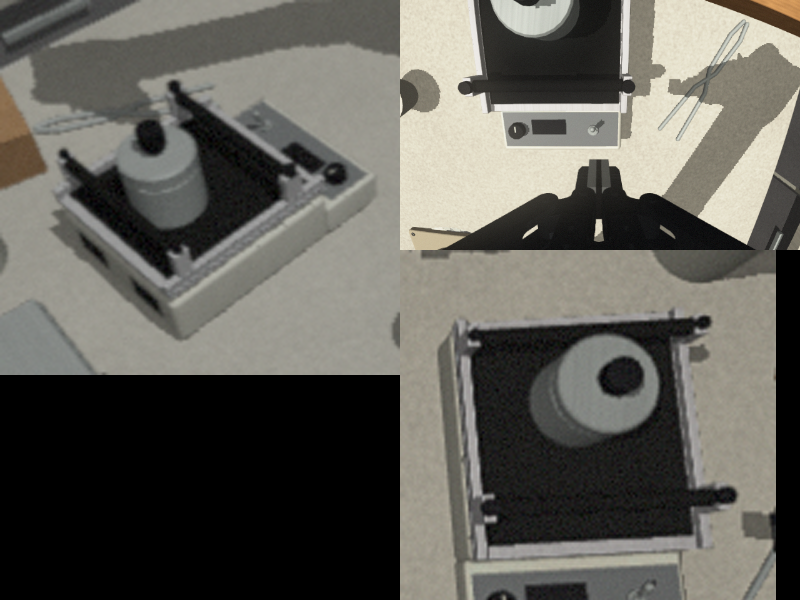

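Request:
jog_arm(
  deltas=[
    {"gripper":0,"offset":[0,0,0.02],"rotation":[0,0,0]},
    {"gripper":0,"offset":[0,0,0.04],"rotation":[0,0,0]},
    {"gripper":0,"offset":[0,0,0.04],"rotation":[0,0,0]},
    {"gripper":0,"offset":[0,0,0.03],"rotation":[0,0,0]},
    {"gripper":0,"offset":[0,0,0.018],"rotation":[0,0,0]},
    {"gripper":0,"offset":[0,0,0],"rotation":[0,0,0]},
    {"gripper":0,"offset":[0.01,0,0],"rotation":[0,0,0]},
    {"gripper":0,"offset":[0.005,0,0],"rotation":[0,0,0]},
    {"gripper":0,"offset":[0.005,0,0],"rotation":[0,0,0]},
    {"gripper":0,"offset":[0.005,0,0],"rotation":[0,0,0]},
    {"gripper":0,"offset":[0.005,0,0],"rotation":[0,0,0]},
    {"gripper":0,"offset":[0.005,0,0],"rotation":[0,0,0]},
    {"gripper":0,"offset":[0.005,0,0],"rotation":[0,0,0]},
    {"gripper":0,"offset":[0.005,0,0],"rotation":[0,0,0]},
    {"gripper":0,"offset":[0.005,0,0],"rotation":[0,0,0]},
    {"gripper":0,"offset":[0,0,0],"rotation":[0,0,0]},
  ],
)

```text
clock: 11.5
position: [0.5153, -0.3458, 0.1334]
ee_rot: [1.0, 0.026, 0.0, -0.0]
ft_force: [-1.3, -0.7, -0.1]
grip_width: 0.0
grasp_force: 0.0
```

```bash
cat >> h.py <<'E'
O=np.array([.5726,-.2761]);X=np.array([np.cos(.0505),np.sin(.0505)]);Y=np.array([-X[1],X[0]])
def sh():
    o=manip.get_obs(); p=o["position"][:2]-O; print("tcp shaker",p@X,p@Y,"F",o["ft_force"][:2]@X)
E
python3 -c "
from h import *
sh()"
```

```text
tcp shaker -0.06074379559461879 -0.06669064266556726 F -1.360265804426597
```

Request:
jog_arm(
  deltas=[
    {"gripper":0,"offset":[0.005,0,0],"rotation":[0,0,0]},
    {"gripper":0,"offset":[0.005,0,0],"rotation":[0,0,0]},
    {"gripper":0,"offset":[0.004,0,0],"rotation":[0,0,0]},
    {"gripper":0,"offset":[0.003,0,0],"rotation":[0,0,0]},
    {"gripper":0,"offset":[0.002,0,0],"rotation":[0,0,0]},
    {"gripper":0,"offset":[0,0,0],"rotation":[0,0,0]},
  ],
)

```text
clock: 12.1
position: [0.5339, -0.345, 0.1335]
ee_rot: [1.0, 0.026, 0.0, 0.0]
ft_force: [-0.1, 0.2, -0.8]
grip_width: 0.001
grasp_force: 0.0
```

```bash
python3 -c "
from h import *
sh()"
```

```text
tcp shaker -0.04214445455690371 -0.06684502983371611 F -0.13017541348519296
```

Request:
jog_arm(
  deltas=[
    {"gripper":0,"offset":[0.002,0,0],"rotation":[0,0,0]},
    {"gripper":0,"offset":[0.002,0,0],"rotation":[0,0,0]},
    {"gripper":0,"offset":[0.002,0,0],"rotation":[0,0,0]},
    {"gripper":0,"offset":[0.001,0,0],"rotation":[0,0,0]},
  ],
)

```text
clock: 12.5
position: [0.5393, -0.3448, 0.1334]
ee_rot: [1.0, 0.025, -0.001, -0.0]
ft_force: [-8.7, 2.9, 3.0]
grip_width: 0.001
grasp_force: 3.9
```

```bash
python3 -c "
from h import *
sh()
cv2.imwrite('pics/w3.png',imaging.camera('wrist'));cv2.imwrite('pics/t3.png',imaging.camera('top'));cv2.imwrite('pics/s3.png',imaging.camera('scene'))
a=cv2.resize(cv2.imread('pics/s3.png')[80:200,165:305],(560,480),interpolation=2)
cv2.imwrite('pics/p3.png',np.hstack([a,cv2.resize(cv2.imread('pics/w3.png'),(240,480))]))"
```

```text
tcp shaker -0.03672692116238238 -0.06693529778494127 F -8.571296794242086
```

View pics/p3.png

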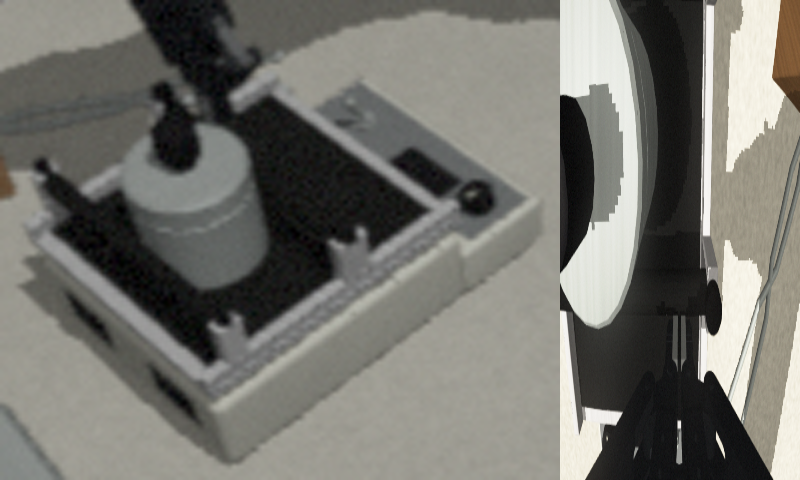

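Request:
jog_arm(
  deltas=[
    {"gripper":0,"offset":[0.001,0,0],"rotation":[0,0,0]},
    {"gripper":0,"offset":[0,0,0],"rotation":[0,0,0]},
    {"gripper":0,"offset":[0.001,0,0],"rotation":[0,0,0]},
    {"gripper":0,"offset":[0,0,0],"rotation":[0,0,0]},
  ],
)

```text
clock: 13.05
position: [0.541, -0.3447, 0.1334]
ee_rot: [1.0, 0.025, -0.002, -0.0]
ft_force: [-9.3, 2.4, 3.6]
grip_width: -0.001
grasp_force: 4.4
```

```bash
python3 -c "
from h import *
sh()"
```

```text
tcp shaker -0.035053195269178675 -0.06693878936538565 F -9.202256802426046
```

Request:
jog_arm(
  deltas=[
    {"gripper":0,"offset":[0.001,0,0],"rotation":[0,0,0]},
    {"gripper":0,"offset":[0,0,0],"rotation":[0,0,0]},
    {"gripper":0,"offset":[0.001,0,0],"rotation":[0,0,0]},
    {"gripper":0,"offset":[0,0,0],"rotation":[0,0,0]},
  ],
)

```text
clock: 13.45
position: [0.5415, -0.3447, 0.1333]
ee_rot: [1.0, 0.025, -0.003, -0.0]
ft_force: [-16.9, 3.6, 9.4]
grip_width: -0.001
grasp_force: 8.0
```

```bash
python3 -c "
from h import *
sh()"
```

```text
tcp shaker -0.034502672799345144 -0.06697327622049673 F -16.68663084454138
```

Request:
jog_arm(
  deltas=[
    {"gripper":0,"offset":[-0.003,0,0],"rotation":[0,0,0]},
    {"gripper":0,"offset":[-0.01,0,0],"rotation":[0,0,0]},
    {"gripper":0,"offset":[-0.02,0,0],"rotation":[0,0,0]},
    {"gripper":0,"offset":[-0.02,0,-0.01],"rotation":[0,0,0]},
    {"gripper":0,"offset":[-0.02,0,-0.03],"rotation":[0,0,0]},
    {"gripper":0,"offset":[0,0,-0.04],"rotation":[0,0,0]},
    {"gripper":0,"offset":[0,0,-0.04],"rotation":[0,0,0]},
    {"gripper":0,"offset":[0,0,-0.03],"rotation":[0,0,0]},
    {"gripper":0,"offset":[0,0,0],"rotation":[0,0,0]},
    {"gripper":0,"offset":[0,0,0],"rotation":[0,0,0]},
    {"gripper":0,"offset":[0,0,0],"rotation":[0,0,0]},
  ],
)

```text
clock: 14.55
position: [0.471, -0.3482, 0.2823]
ee_rot: [1.0, 0.026, -0.001, -0.0]
ft_force: [-0.7, 0.3, -1.2]
grip_width: -0.001
grasp_force: 0.0
```

```bash
python3 - <<'E'
from h import *
sh(); o=manip.get_obs(); w=imaging.camera('wrist'); t=imaging.camera('top'); np.save('o.npy',o,allow_pickle=True)
cv2.imwrite('pics/w4.png',w);cv2.imwrite('pics/t4.png',t)
cv2.imwrite('pics/p4.png',np.hstack([cv2.resize(t[120:270,410:560],(400,400),interpolation=2),cv2.resize(w[:260,100:360],(400,400))]))
c=cam("wrist",o); q=lambda x,y,z:proj(c,np.append(O+x*X+y*Y,z)).round(1)
print("tip on/off/pivot wrist",q(-.1424,-.055,.085),q(-.1676,-.055,.085),q(-.155,-.055,.057))
c=cam("top"); print("top",q(-.1424,-.055,.085),q(-.1676,-.055,.085),q(-.155,-.055,.057))
E
```

```text
tcp shaker -0.10513060584315054 -0.0668316405268562 F -0.7191853010641074
tip on/off/pivot wrist [306.9 211.3] [307.2 235. ] [307.8 213.5]
top [506.2 241.5] [507.4 253.3] [500.8 247.3]
```

View pics/p4.png

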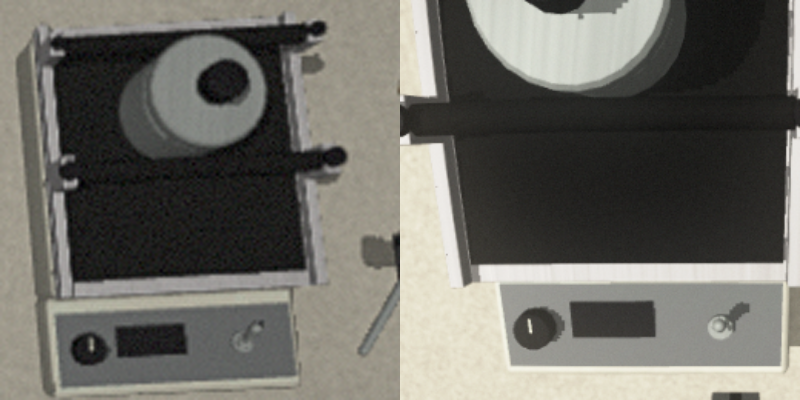

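```bash
python3 -c "
from workcell import workorder
print(workorder.hand_in())"
```

```text
the job is handed in; nothing more can be done
None
```

The first canister I lifted weighed about 0.75 kg, so it is the loaded one. It now stands upright on the platform, snug between both clamp bars. The toggle was already on, the other items were left untouched, and the job is handed in at 14.6 s; no verdict was returned.

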